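# Retired drive through the drop-box flap

## Task

Dispose of the small retired drive that lies on top of the grey drop box. With one finger push the paddle of the self-closing flap to open it, and while it is held open push the drive along its channel with the other finger until it falls through into the box; do not pick the drive up and do not push it onto the shut flap. Then take the fingers away so that the flap closes, and leave the things around the box where they are.

Things in the scene. Friction and masses are not known exactly. Their poses are not given: they have to be found in the camera images.
- box: Fixed grey steel drop box, 160 (x) x 290 (y) x 160 mm high, hollow; origin at the centre of its underside, z up. On its flat top the drive lies on a ledge in a channel along y, between two guides 6 mm high, 4 mm wide, 68 mm apart (box y = 145 to 10 mm). The drive goes in by sliding along -y, off the ledge's edge, through an opening 81 mm wide, 110 mm long filled by the flap.
- edge (a point): Middle of the ledge's edge in the channel, where the drive drops in and the flap is hinged: box x = -35, y = +10, z = 160 mm (the top's height). Axes as the box's. With two fingers side by side across the box, one behind the drive and one behind the paddle, both moving along -y, the flap is about 0.5 rad open when the drive's front comes to this edge and 0.8 when its middle does.
- flap (a joint): Angle (rad) of the smooth steel flap in the top, 76 x 98 mm: 0 shut and level, grows as its end far from the ledge swings down into the box and it becomes a chute; stop at 1.25. Hinged along the ledge's edge. A spring shuts it (0.1 N m at first, 0.16 at 1 rad); the drive's weight alone will not open it.
- paddle (a point): Tip of the black paddle (50 mm wide along x, 24 mm tall, on a thin arm), one piece with the flap; pushing it along the box's -y opens the flap. It stands beside the channel at box x = +55 mm (90 mm from the channel's middle), tip 60 mm from the hinge line. Shut: it leans back, tip at y = +64, z = 185 mm; it stands upright, tip at y = +10, z = 220 mm, at 1.13 rad.
- drive: Retired plug-in drive, an aluminium slab with a black end, 60 (its x) x 36 (its y) x 16 mm high, about 70 g, loose, lying flat on the ledge with its y roughly along the box's y. Origin at the centre of its underside, z up.
- screwdriver: Screwdriver lying on the bench beside the box, a bystander. Origin on its underside.
- jar: Clear jar with grey lid, 56 mm across, 75 mm high, standing on the bench, a bystander. Origin at the centre of its underside.
- mug: White mug, 76 mm across, 90 mm high, on the bench, a bystander. Origin at the centre of its underside.
- caddy: Large flat drive, 100 x 145 x 26 mm, steel with a black end, lying on the bench, a bystander. Origin at the centre of its underside.
Not all that is in view belongs to the job. Several things have the shape of the drive; the one meant has the colours described above.

How it is judged:
By the outcome, as a careful person would: the job done as asked, in the order asked, and still so for the second after the job is handed in, with the robot touching nothing.
It also fails if it takes over 35 s, if anything falls off the work surface, if the arm or the gripper's body presses on something with over 40 N, if the wrist force passes 120 N, or if a joint passes its speed limit or range.

## Robot

A 6-joint arm with a two-finger parallel gripper is mounted at the origin on the work surface. World frame = base frame: x ahead of the robot, y to its left, z up, the work surface at z = 0. Lengths are in m, angles in degrees, forces in N, time in s.
With the tool pointing down it reaches from about 0.375 to 0.9 m from the base axis. Payload 3.1 kg.
Tool frame: the origin (TCP) lies midway between the tips of the shut fingers; the grasp point (between the pads) lies bot.hold_point_z behind it (bot.hold_point_z is the distance from the TCP to the grasp point, in m); z points along the fingers, y is the direction in which the jaws open and shut (so a half turn about z gives the same grasp; the last joint's range is limited). The gripper opens to 87 mm and grips with 3 to 60 N. Pads are 19 mm wide; open, the fingers measure 117 mm over their backs; the gripper's body (75 mm by 190 mm) begins 51 mm behind the grasp point.
Start: joints at [55.663, 30.224, 82.088, -0, 67.689, -10.227], TCP at [0.255, 0.57, 0.201] pointing down, gripper open.
Joint ranges: [-176.69, 176.69], [-43.24, 126.21], [12.49, 139.97], [-82, 262], [0, 151.66], [-163.58, 163.58]. Speed limits (degrees/s): [159.86, 159.86, 180, 180, 180, 180].

## Interface

Orientations are given as a 3x3 rotation matrix whose columns are the frame's x, y, z axes.
In Python, from rig import bot, vision, order gives the robot as it stands. The module is installed in compiled form; this text tells all that it offers.
- The arm moves only by the tool move_arm, never from a script. Its argument "moves" is a list of rows, each an object of numbers: "hand": the finger opening in mm, from 0 to 87; "x", "y", "z": the shift along the tool's x, y, z in units of 25 mm (1.0 is 25 mm); "wx", "wy", "wz": the turn, a rotation vector about the tool's x, y, z in degrees. In form: [{"hand": .., "x": .., "y": .., "z": .., "wx": .., "wy": .., "wz": ..}, ...]. A call has 1 to 20 rows; each row shifts and turns the commanded pose from where the row before left it, along the tool's axes as they then stand; what a row does not reach is not made up. A row lasts 1/10 s, in which the tool goes at most 50 mm and 8.59 degrees, less where a joint would pass 70% of its speed; a pose out of reach is approached as far as the arm can. A call is refused whole if a number of a shift passes 1 or a number of a turn 8.59, either way. A call with a gripper value outside its range is refused whole. The fingers move at their own pace and stop on an object; the grip force is fixed at half the most. Time passes only in rows, so rows that do not move let the fingers close. It gives the time, the measured TCP pose, the force and the opening at its end, in the units of the state.
- bot.read_state(): the state, without advancing time (a new reading comes with each control period).
- vision.capture(name): name is "scene" or "side" or "wrist"; returns a dict with "image" (384x512x3 uint8, red, green, blue), "z_map" (384x512 float32, m along the optical axis (not along the pixel's ray), 0 where there is no reading), "fx", "fy", "cx", "cy" (pixels), "pose" (4x4, takes a point from camera to world coordinates); the wrist camera has in their place "hand_eye" (4x4, takes a point from camera to tool coordinates, whose origin is the TCP and whose axes are the flange's). Camera axes: x right, y down, z forward; pixel columns grow to the right and rows downward; lengths in m; the calibration is good to about 2 mm. A picture is of the moment at which its call begins: read the wrist's pose just before it.
- order.hand_in(): hands the job in, once; it reports no verdict.
The state is a dict: "time_s": time; "joint_positions": joint angles; "qvel": joint speeds; "tau": joint torques, N m; "position": TCP position; "tcp_rot": TCP orientation; "force": force on the tool from outside, world axes, zero at the start; "moment": the same for the moment, N m; "opening": opening from 0.0 (shut) to 1.0 (fully open).
Only numpy, scipy, OpenCV 4.12 (cv2) and the standard library are available. Lean on these libraries where they do the work, as an engineer would, in place of code of your own. Each camera call takes 0.05 s, during which the arm holds its last target.

## Working session

There is one attempt and no reset: what is moved stays moved. The work goes in short steps, Python scripts to look and compute and a tool call to move; the robot and the scene stay as the last step left them, time stands still between calls to the robot, and variables do not carry over. Pictures are saved under pics/ and viewed, and the job is handed in when it is done.

Besides the shell and the picture viewer there is one more tool, called after "Request:" as name(argument=value, ...) on one line, values as JSON. move_arm: Moves the arm, as the interface text tells. Its arguments: {"type":"object","properties":{"moves":{"type":"array"}},"required":["moves"]}

```bash
mkdir -p pics; python3 - <<'E'
from rig import bot, vision
import cv2, numpy as np, pickle
s=bot.read_state(); print(s, bot.hold_point_z)
d={}
for n in ["scene","side","wrist"]:
    c=vision.capture(n); d[n]=c
    cv2.imwrite(f"pics/{n}0.png",c["image"][:,:,::-1])
    print(n,c["fx"],c["cx"],c["cy"],c.get("pose",c.get("hand_eye")).round(4).tolist())
pickle.dump((s,d),open("cap0.pkl","wb"))
E
```

```text
{'time_s': 0.0, 'joint_positions': array([ 5.56623896e+01,  3.02790867e+01,  8.21566979e+01, -7.93031538e-04,
        6.76881008e+01, -1.02267220e+01]), 'qvel': array([ 0.02859853, -0.03526752, -0.0060135 ,  0.04766976, -0.10532669,
        0.03111537]), 'tau': array([ 2.36320186e-03, -4.40040207e+01, -1.76596266e+01,  6.33549364e-02,
        5.81681519e-02, -1.61341050e-04]), 'position': array([0.25484069, 0.5698335 , 0.19996865]), 'tcp_rot': array([[-9.12758490e-01,  4.08497829e-01, -1.20905839e-03],
       [ 4.08499450e-01,  9.12756805e-01, -1.79261722e-03],
       [ 3.71296036e-04, -2.13012627e-03, -9.99997662e-01]]), 'force': array([ 0.98830444,  0.46284198, -0.18661537]), 'moment': array([ 0.03214732,  0.00077913, -0.04581016]), 'opening': 0.9996192914850263} 0.0187
scene 424.96333377991994 254.243116496647 195.44740115154005 [[0.5641, 0.5917, -0.5759, 1.1742], [0.8257, -0.4092, 0.3883, -0.3742], [-0.0059, -0.6946, -0.7194, 0.8925], [0.0, 0.0, 0.0, 1.0]]
side 365.71571453311117 254.18143735205982 189.8135137321855 [[0.9811, -0.1405, 0.1331, 0.4201], [-0.1933, -0.7472, 0.6359, -0.618], [0.0101, -0.6496, -0.7602, 0.9354], [0.0, 0.0, 0.0, 1.0]]
wrist 343.33703840465495 254.2012273562138 195.47278997767734 [[0.0007, -0.9669, -0.2552, 0.0699], [1.0, 0.0008, -0.0002, 0.0015], [0.0004, -0.2552, 0.9669, -0.1828], [0.0, 0.0, 0.0, 1.0]]
```

View pics/scene0.png

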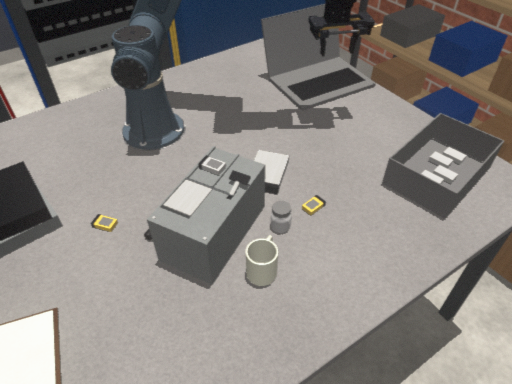

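View pics/side0.png

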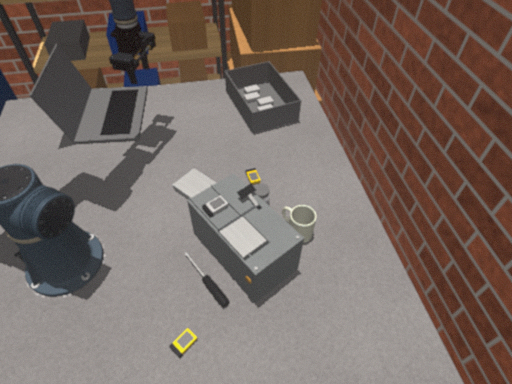

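View pics/wrist0.png

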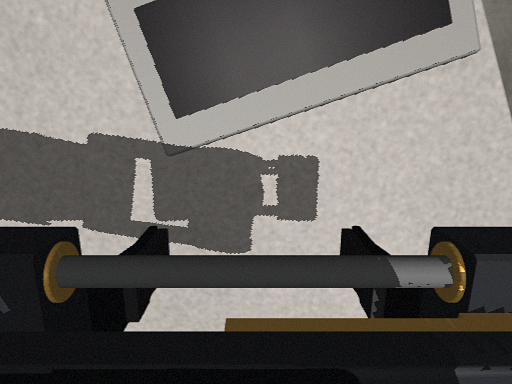

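The scene view shows the box at about (210,210), the drive at (213,164) and the paddle at (240,180). The mug and jar are beside the box, and the caddy is behind it. Next I'll enlarge the box region.

```bash
cat > h.py <<'E'
import numpy as np, cv2, pickle
def cloud(c):
    z=c["z_map"]; v,u=np.indices(z.shape)
    P=np.stack([(u-c["cx"])/c["fx"]*z,(v-c["cy"])/c["fy"]*z,z],-1)
    return P@c["pose"][:3,:3].T+c["pose"][:3,3]
def pix2plane(c,u,v,h):
    d=c["pose"][:3,:3]@np.array([(u-c["cx"])/c["fx"],(v-c["cy"])/c["fy"],1]); o=c["pose"][:3,3]
    return o+d*(h-o[2])/d[2]
def proj(c,p):
    q=c["pose"][:3,:3].T@(np.asarray(p)-c["pose"][:3,3]); return [c["fx"]*q[0]/q[2]+c["cx"],c["fy"]*q[1]/q[2]+c["cy"]]
E
python3 - <<'E'
from h import *
s,d=pickle.load(open("cap0.pkl","rb"))
for n,(u0,v0,u1,v1) in {"scene":(145,140,295,290),"side":(175,160,325,300)}.items():
    c=d[n]; im=c["image"][v0:v1,u0:u1,::-1]
    cv2.imwrite(f"pics/{n}_crop.png",cv2.resize(im,None,fx=4,fy=4,interpolation=cv2.INTER_CUBIC))
    P=cloud(c); m=(c["z_map"]>0)&(abs(P[...,2]-0.16)<0.006)
    mm=np.zeros_like(m); mm[v0:v1,u0:u1]=m[v0:v1,u0:u1]
    k,l,st,ce=cv2.connectedComponentsWithStats(mm.astype(np.uint8)); i=1+st[1:,4].argmax()
    Q=P[l==i]; print(n,len(Q),np.median(Q[:,2]))
    r=cv2.minAreaRect((Q[:,:2]*1000).astype(np.float32)); print(r, cv2.boxPoints(r))
E
```

```text
scene 5169 0.15974199739655737
((510.52374267578125, -58.259002685546875), (162.93185424804688, 292.7176208496094), 28.629987716674805) [[ 368.89044    31.17036 ]
 [ 509.14645  -225.75737 ]
 [ 652.15704  -147.68837 ]
 [ 511.90103   109.239365]]
side 5034 0.16024552610850606
((508.48516845703125, -57.70428466796875), (161.9692840576172, 293.3710632324219), 28.851591110229492) [[ 366.77094    31.695007]
 [ 508.335    -225.26065 ]
 [ 650.1994   -147.10358 ]
 [ 508.63535   109.85208 ]]
```

View pics/scene_crop.png

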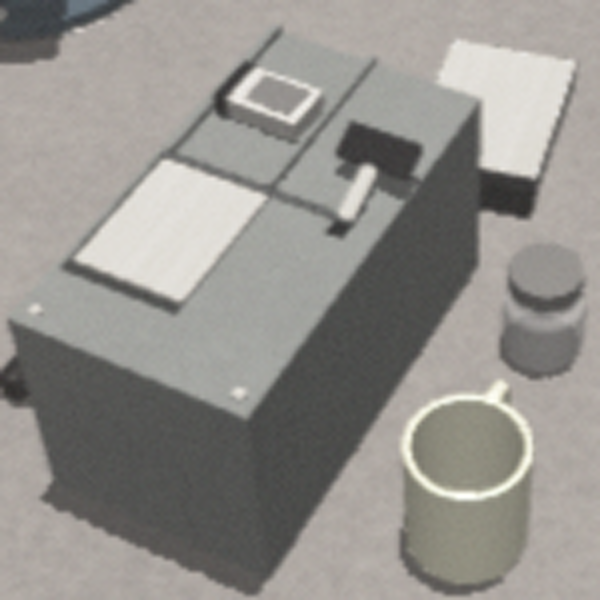

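View pics/side_crop.png

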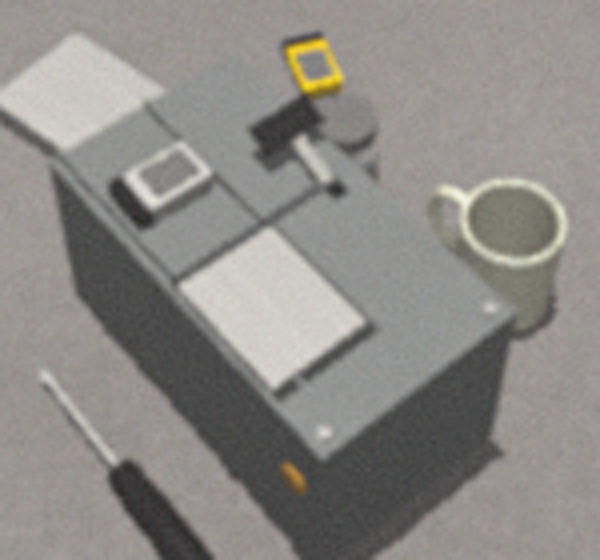

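```bash
cat >> h.py <<'E'
T=np.radians(28.75); C=np.array([0.5095,-0.0580])
RB=np.array([[np.cos(T),-np.sin(T)],[np.sin(T),np.cos(T)]])
def tobox(P):
    Q=np.array(P,float); Q[...,:2]=(Q[...,:2]-C)@RB; return Q
def toworld(P):
    Q=np.array(P,float); Q[...,:2]=Q[...,:2]@RB.T+C; return Q
E
python3 - <<'E'
from h import *
s,d=pickle.load(open("cap0.pkl","rb"))
for n in ["scene","side"]:
    c=d[n]; Q=tobox(cloud(c))*1000; v=c["z_map"]>0
    x,y,z=Q[...,0],Q[...,1],Q[...,2]
    m=v&(abs(x+35)<33)&(y>12)&(y<150)&(z>171)&(z<182)
    q=Q[m]; print(n,"drive",m.sum(),q.min(0),q.max(0),cv2.minAreaRect(q[:,:2].astype(np.float32)),np.median(q[:,2]))
    m=v&(abs(x-55)<40)&(y>0)&(y<110)&(z>168)&(z<230)
    q=Q[m]; print("paddle",m.sum(),q.min(0),q.max(0)); t=q[q[:,2]>180]; print(t.mean(0) if len(t) else 0)
    # other things near
    for (a,b,nm) in [(0.06,0.12,"hi"),]:
        m=v&(abs(x)<250)&(abs(y)<300)&((abs(x)>88)|(abs(y)>155))&(z>8)&(z<120)
        k,l,st,ce=cv2.connectedComponentsWithStats(m.astype(np.uint8))
        for i in range(1,k):
            if st[i,4]>40: q=Q[l==i]; print(st[i,:5],q.min(0).round(),q.max(0).round())
# synthesize top view
    W=np.zeros((600,440,3),np.uint8)
    gy,gx=np.mgrid[0:600,0:440]; bx=(gx-220)/2000.; by=(300-gy)/2000.
    P=toworld(np.stack([bx,by,0*bx+0.176],-1))
    q=(P-c["pose"][:3,3])@c["pose"][:3,:3]
    mu=(c["fx"]*q[...,0]/q[...,2]+c["cx"]).astype(np.float32); mv=(c["fy"]*q[...,1]/q[...,2]+c["cy"]).astype(np.float32)
    cv2.imwrite(f"pics/top_{n}.png",cv2.remap(c["image"],mu,mv,cv2.INTER_CUBIC)[:,:,::-1])
a=cv2.imread("pics/top_scene.png");b=cv2.imread("pics/top_side.png");
o=np.hstack([a[:,40:],b[:,40:]])
for k in range(0,600,100): cv2.line(o,(0,k),(799,k),(0,0,255),1)
for o_ in (0,400):
  for k in range(-150,200,50): cv2.line(o,(o_+180+2*k,0),(o_+180+2*k,599),(255,0,0) if k else (0,255,0),1)
cv2.imwrite("pics/top.png",o)
E
```

```text
scene drive 258 [-65.46074309  52.99395826 171.33549812] [ -3.754047    91.53647275 179.46526349] ((-34.50214385986328, 72.52598571777344), (38.3238639831543, 61.69645309448242), 89.10811614990234) 175.4578912827667
paddle 233 [ 30.12810245  16.12851371 168.16352224] [ 81.27079644  65.06225744 187.7813919 ]
[ 56.86436233  55.82012555 183.70954235]
[254 157  32  36 537] [-26. 195.   9.] [ 95. 300.  31.]
[302 195  24  19 235] [179. 170.   8.] [233. 238.  20.]
[271 201  21  31 557] [126.  69.   8.] [179. 124.  79.]
[144 229   8  11  56] [-153. -107.    8.] [-130.  -86.   27.]
[ 246  235   32   50 1246] [ 136. -100.    8.] [211.   8.  93.]
side drive 265 [-66.62983689  54.09729573 171.57705601] [ -5.94165352  91.79007082 179.9728657 ] ((-36.504981994628906, 73.10875701904297), (37.27029800415039, 60.32920837402344), 88.56088256835938) 176.0232407747122
paddle 180 [ 28.89077657  22.3669653  168.76365633] [ 79.03610401  64.52339464 188.90046205]
[ 53.38965285  54.97674236 183.87237278]
[246 168  15  16 159] [177. 172.   8.] [230. 237.  22.]
[180 175  37  23 391] [-30. 246.   9.] [ 82. 300.  32.]
[254 183  16  22 205] [125.  71.  17.] [173. 123.  80.]
[282 205  35  36 743] [132. -99.   8.] [208.  11.  94.]
[185 252  45  55 415] [-157. -106.    9.] [-130.   94.   29.]
```

View pics/top.png

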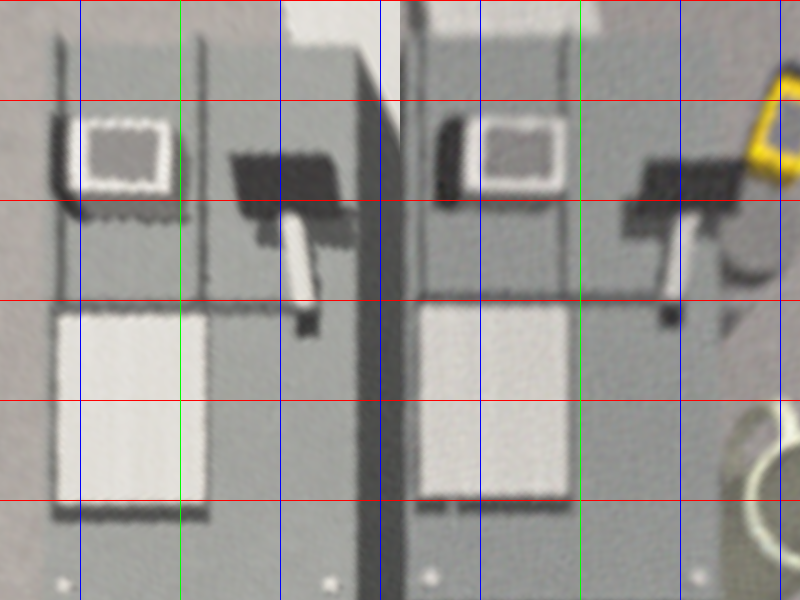

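The rectified view shows the drive at box (-35, 73), with its back edge at y≈91, and the paddle tip at x≈55, y≈64. Both match the text. Next I check obstacles along the transit.

```bash
python3 - <<'E'
from h import *
s,d=pickle.load(open("cap0.pkl","rb"))
for n in ["scene","side"]:
    P=cloud(d[n]); v=d[n]["z_map"]>0; q=P[v]
    for y0 in np.arange(0.0,0.8,0.1):
        r=[]
        for x0 in np.arange(0.0,0.8,0.1):
            m=(q[:,0]>=x0)&(q[:,0]<x0+.1)&(q[:,1]>=y0)&(q[:,1]<y0+.1)&(q[:,2]<1); r.append(round(float(q[m,2].max()),2) if m.any() else None)
        print(n,round(y0,1),r)
for p in [(.015,.108,0),(.015,.0195,0)]: print(toworld(p))
E
```

```text
scene 0.0 [0.35, 0.02, 0.01, 0.17, 0.18, 0.19, 0.09, 0.09]
scene 0.1 [0.01, 0.01, 0.01, 0.03, 0.03, 0.16, 0.08, 0.01]
scene 0.2 [0.0, 0.01, 0.01, 0.03, 0.03, 0.02, 0.02, 0.0]
scene 0.3 [0.01, 0.0, 0.0, 0.0, 0.01, 0.01, 0.01, 0.0]
scene 0.4 [0.01, 0.33, 0.34, 0.01, 0.0, 0.01, 0.1, 0.1]
scene 0.5 [0.02, 0.33, 0.4, 0.32, 0.01, 0.0, 0.1, 0.03]
scene 0.6 [0.02, 0.02, 0.34, 0.33, 0.0, 0.1, 0.1, 0.1]
scene 0.7 [0.03, 0.02, 0.02, 0.0, 0.01, 0.1, 0.1, 0.1]
side 0.0 [0.35, 0.02, 0.01, 0.17, 0.18, 0.19, 0.09, 0.09]
side 0.1 [0.01, 0.01, 0.0, 0.03, 0.16, 0.16, 0.08, 0.01]
side 0.2 [0.01, 0.0, 0.01, 0.03, 0.03, 0.02, 0.02, 0.01]
side 0.3 [0.01, 0.01, 0.01, 0.01, 0.01, 0.01, 0.01, 0.01]
side 0.4 [0.02, 0.34, 0.34, 0.01, 0.0, 0.01, 0.1, 0.1]
side 0.5 [0.02, 0.33, 0.49, 0.31, 0.01, 0.01, 0.1, 0.02]
side 0.6 [0.02, 0.02, 0.34, 0.34, 0.01, 0.1, 0.1, 0.1]
side 0.7 [0.02, 0.02, 0.02, 0.01, 0.01, 0.1, 0.1, 0.1]
[0.47070411 0.04390132 0.        ]
[ 0.51327162 -0.033689    0.        ]
```

Request:
move_arm(moves=[{"hand": 87, "x": 0, "y": 0, "z": -0.64, "wx": 0, "wy": 0, "wz": 7.43}, {"hand": 87, "x": 0, "y": 0, "z": -0.64, "wx": 0, "wy": 0, "wz": 7.43}, {"hand": 87, "x": 0, "y": 0, "z": -0.64, "wx": 0, "wy": 0, "wz": 7.43}, {"hand": 87, "x": 0, "y": 0, "z": -0.64, "wx": 0, "wy": 0, "wz": 7.43}, {"hand": 87, "x": 0, "y": 0, "z": -0.64, "wx": 0, "wy": 0, "wz": 7.43}, {"hand": 87, "x": -0.9, "y": -0.1, "z": 0, "wx": 0, "wy": 0, "wz": 0}, {"hand": 87, "x": -0.9, "y": -0.1, "z": 0, "wx": 0, "wy": 0, "wz": 0}, {"hand": 87, "x": -0.9, "y": -0.1, "z": 0, "wx": 0, "wy": 0, "wz": 0}, {"hand": 87, "x": -0.9, "y": -0.1, "z": 0, "wx": 0, "wy": 0, "wz": 0}, {"hand": 87, "x": -0.9, "y": -0.1, "z": 0, "wx": 0, "wy": 0, "wz": 0}, {"hand": 87, "x": -0.9, "y": -0.1, "z": 0, "wx": 0, "wy": 0, "wz": 0}, {"hand": 87, "x": -0.9, "y": -0.1, "z": 0, "wx": 0, "wy": 0, "wz": 0}, {"hand": 87, "x": -0.9, "y": -0.1, "z": 0, "wx": 0, "wy": 0, "wz": 0}, {"hand": 87, "x": -0.9, "y": -0.1, "z": 0, "wx": 0, "wy": 0, "wz": 0}, {"hand": 87, "x": -0.9, "y": -0.1, "z": 0, "wx": 0, "wy": 0, "wz": 0}, {"hand": 87, "x": -0.9, "y": -0.1, "z": 0, "wx": 0, "wy": 0, "wz": 0}, {"hand": 87, "x": -0.9, "y": -0.1, "z": 0, "wx": 0, "wy": 0, "wz": 0}, {"hand": 87, "x": -0.9, "y": -0.1, "z": 0, "wx": 0, "wy": 0, "wz": 0}, {"hand": 87, "x": -0.9, "y": -0.1, "z": 0, "wx": 0, "wy": 0, "wz": 0}, {"hand": 87, "x": -0.9, "y": -0.1, "z": 0, "wx": 0, "wy": 0, "wz": 0}])

```text
time_s: 2.15
position: [0.3847, 0.2555, 0.2808]
tcp_rot: [[-0.481, 0.877, -0.0], [0.877, 0.481, -0.0], [0.0, -0.0, -1.0]]
force: [1.1, -0.3, 0.6]
opening: 1.002
```

```bash
cat > st.py <<'E'
from h import *
from rig import bot
s=bot.read_state(); R=s["tcp_rot"]
print(s["time_s"],"world",s["position"].round(4),"box mm",(tobox(s["position"])*1000).round(1),"yaw err",np.degrees(np.arctan2(R[1,1],R[0,1]))-28.75,"F",s["force"].round(1),"zax",R[:,2].round(3),s["opening"])
E
python3 st.py
```

```text
2.15 world [0.3847 0.2555 0.2808] box mm [ 41.4 334.9 280.8] yaw err -0.007545658879820394 F [ 1.1 -0.3  0.6] zax [-0. -0. -1.] 1.0015084984142801
```

Request:
move_arm(moves=[{"hand": 87, "x": -0.7, "y": -0.08, "z": 0, "wx": 0, "wy": 0, "wz": 0}, {"hand": 87, "x": -0.7, "y": -0.08, "z": 0, "wx": 0, "wy": 0, "wz": 0}, {"hand": 87, "x": -0.7, "y": -0.08, "z": 0, "wx": 0, "wy": 0, "wz": 0}, {"hand": 87, "x": -0.7, "y": -0.08, "z": 0, "wx": 0, "wy": 0, "wz": 0}, {"hand": 87, "x": -0.7, "y": -0.08, "z": 0, "wx": 0, "wy": 0, "wz": 0}, {"hand": 87, "x": -0.7, "y": -0.08, "z": 0, "wx": 0, "wy": 0, "wz": 0}, {"hand": 87, "x": -0.7, "y": -0.08, "z": 0, "wx": 0, "wy": 0, "wz": 0}, {"hand": 87, "x": -0.7, "y": -0.08, "z": 0, "wx": 0, "wy": 0, "wz": 0}, {"hand": 87, "x": -0.7, "y": -0.08, "z": 0, "wx": 0, "wy": 0, "wz": 0}, {"hand": 87, "x": -0.7, "y": -0.08, "z": 0, "wx": 0, "wy": 0, "wz": 0}, {"hand": 87, "x": -0.7, "y": -0.08, "z": 0, "wx": 0, "wy": 0, "wz": 0}, {"hand": 87, "x": -0.7, "y": -0.08, "z": 0, "wx": 0, "wy": 0, "wz": 0}, {"hand": 87, "x": -0.7, "y": -0.08, "z": 0, "wx": 0, "wy": 0, "wz": 0}, {"hand": 87, "x": 0, "y": 0, "z": 0, "wx": 0, "wy": 0, "wz": 0}, {"hand": 87, "x": 0, "y": 0, "z": 0, "wx": 0, "wy": 0, "wz": 0}])

```text
time_s: 3.65
position: [0.4708, 0.0448, 0.2807]
tcp_rot: [[-0.48, 0.877, -0.001], [0.877, 0.48, 0.001], [0.001, -0.001, -1.0]]
force: [0.1, 0.6, 0.5]
opening: 1.002
```

```bash
python3 st.py; python3 - <<'E'
from h import *
from rig import bot, vision
o=[]
for n in ["scene","side"]:
    c=vision.capture(n); u0,v0=(145,90) if n=="scene" else (170,100)
    im=c["image"][v0:v0+200,u0:u0+130,::-1]; o.append(cv2.resize(im,None,fx=3,fy=3,interpolation=cv2.INTER_CUBIC))
cv2.imwrite("pics/pre1.png",np.hstack(o))
s=bot.read_state();c=vision.capture("wrist");cv2.imwrite("pics/w1.png",c["image"][:,:,::-1])
pickle.dump((s,c),open("w1.pkl","wb"))
E
```

```text
3.65 world [0.4708 0.0448 0.2807] box mm [ 15.5 108.7 280.7] yaw err -0.06651168199261903 F [0.1 0.6 0.5] zax [-0.001  0.001 -1.   ] 1.0018764376918894
```

View pics/pre1.png

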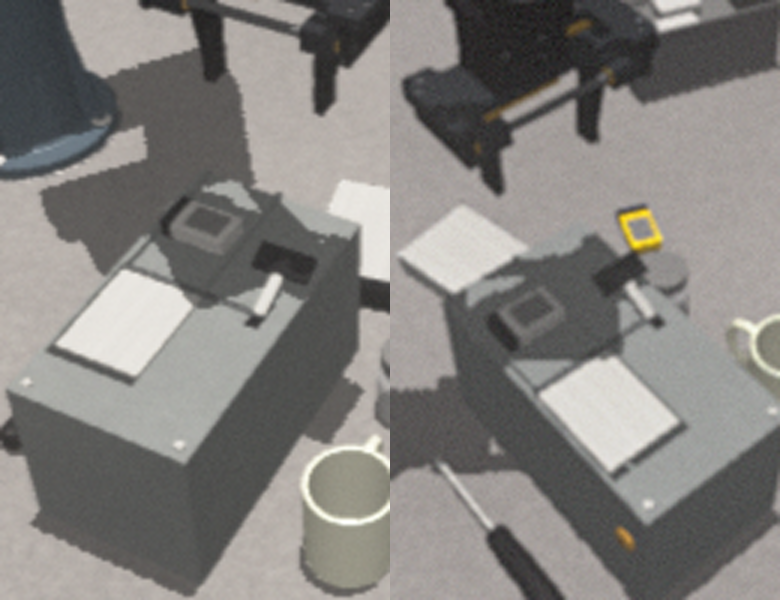

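View pics/w1.png

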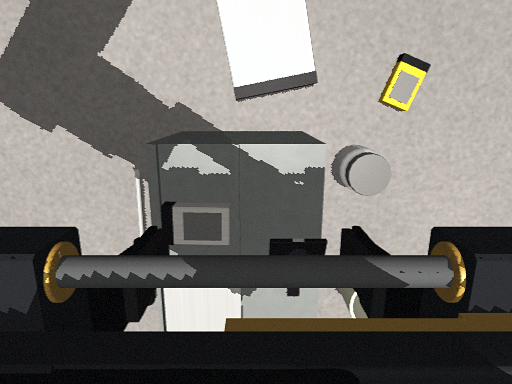

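The gripper is above the ledge end, level and aligned. In the wrist view the drive is at (200,225) and the paddle at (298,248). Next I measure where the fingers are from depth.

```bash
python3 - <<'E'
from h import *
from rig import bot, vision
for n in ["scene","side"]:
    c=vision.capture(n); Q=tobox(cloud(c))*1000; v=(c["z_map"]>0)
    m=v&(abs(Q[...,0]-15)<80)&(abs(Q[...,1]-108)<30)
    for z0,z1 in [(278,290),(290,310),(310,330),(330,345),(345,360)]:
        for sx in (-1,1):
            k=m&(Q[...,2]>z0)&(Q[...,2]<z1)&((Q[...,0]-15)*sx>0); q=Q[k]
            if len(q)>3: print(n,z0,sx,len(q),np.percentile(q,3,axis=0).round(1)[:2],np.percentile(q,97,axis=0).round(1)[:2],q[:,2].min().round(1))
E
```

```text
scene 290 -1 22 [-34.   96.7] [-25.  115.6] 300.6
scene 290 1 20 [61.8 96.6] [ 70.2 114.8] 302.6
scene 310 -1 64 [-33.8  95.1] [-24.5 117.7] 310.0
scene 310 1 46 [62.3 95.6] [ 71.5 116.6] 310.6
scene 330 -1 47 [-37.3  96.3] [-25.3 115.4] 331.1
scene 330 1 41 [63.1 96.5] [ 74.6 117.2] 330.2
scene 345 -1 58 [-40.   95.6] [-25.  116.8] 345.4
scene 345 1 27 [62.8 94.9] [ 76.9 106.3] 345.0
side 290 -1 16 [-36.5  96.9] [-27.  116.9] 301.1
side 290 1 15 [58.9 97.4] [ 66.5 115.2] 301.0
side 310 -1 40 [-37.   95.5] [-29.2 118.7] 310.2
side 310 1 52 [59.1 97.1] [ 67.3 117.9] 310.0
side 330 -1 23 [-40.  96.] [-29.  110.7] 330.7
side 330 1 37 [59.4 96.9] [ 71.1 115.9] 330.5
side 345 -1 7 [-41.1  96.4] [-29.8  98.6] 345.5
side 345 1 36 [59.9 95.7] [ 74.3 115. ] 345.4
```

Open, the fingertips sit about 20 mm above the TCP plane. With the fingers fully open, the body would come too close to the rising paddle (220 mm). A narrower opening should lower the tips relative to the body, so I'll set 66 mm, recentre and measure.

Request:
move_arm(moves=[{"hand": 66, "x": 0, "y": -0.2, "z": 0, "wx": 0, "wy": 0, "wz": 0}, {"hand": 66, "x": 0, "y": -0.22, "z": 0, "wx": 0, "wy": 0, "wz": 0}, {"hand": 66, "x": 0, "y": 0, "z": 0, "wx": 0, "wy": 0, "wz": 0}, {"hand": 66, "x": 0, "y": 0, "z": 0, "wx": 0, "wy": 0, "wz": 0}, {"hand": 66, "x": 0, "y": 0, "z": 0, "wx": 0, "wy": 0, "wz": 0}])

```text
time_s: 4.4
position: [0.4622, 0.0394, 0.2811]
tcp_rot: [[-0.481, 0.877, 0.0], [0.877, 0.481, -0.0], [-0.0, 0.0, -1.0]]
force: [0.2, 0.1, 0.6]
opening: 0.765
```

```bash
python3 st.py; cat > fing.py <<'E'
from h import *
from rig import bot, vision
import sys
s=bot.read_state(); b=tobox(s["position"])*1000
for n in ["scene","side"]:
    c=vision.capture(n); Q=tobox(cloud(c))*1000-b; v=(c["z_map"]>0)
    m=v&(abs(Q[...,0])<100)&(abs(Q[...,1])<60)&(Q[...,2]<110)&(Q[...,2]>-3)
    if len(sys.argv)>1: m&=Q[...,2]+b[2]>190
    for z0 in range(0,110,5):
        r=[]
        for sx in (-1,1):
            q=Q[m&(Q[...,2]>=z0)&(Q[...,2]<z0+5)&(Q[...,0]*sx>0)]
            r.append((len(q),np.percentile(q,4,axis=0).round(1)[:2].tolist(),np.percentile(q,96,axis=0).round(1)[:2].tolist(),q[:,2].min().round(1)) if len(q)>2 else None)
        print(n,z0,*r)
E
python3 fing.py
```

```text
4.4 world [0.4622 0.0394 0.2811] box mm [  5.4 108.2 281.1] yaw err -0.01795109703001785 F [0.2 0.1 0.6] zax [ 0. -0. -1.] 0.7648201839961913
scene 0 None None
scene 5 None None
scene 10 None None
scene 15 None None
scene 20 (11, [-38.3, -12.0], [-31.3, 8.9], np.float64(21.2)) (8, [37.1, -11.5], [44.1, 5.3], np.float64(20.8))
scene 25 (13, [-38.6, -12.8], [-30.7, 8.5], np.float64(25.2)) (12, [37.0, -12.1], [45.3, 7.1], np.float64(25.4))
scene 30 (16, [-37.5, -11.9], [-30.3, 6.0], np.float64(30.0)) (14, [36.6, -12.6], [44.9, 6.6], np.float64(31.5))
scene 35 (13, [-37.3, -13.3], [-30.8, 4.5], np.float64(35.4)) (11, [38.2, -11.3], [44.7, 5.7], np.float64(35.3))
scene 40 (15, [-38.2, -12.6], [-30.4, 5.5], np.float64(40.4)) (13, [37.2, -12.6], [44.9, 5.9], np.float64(40.5))
scene 45 (17, [-39.7, -12.8], [-31.0, 7.5], np.float64(45.5)) (10, [38.5, -12.1], [46.2, 7.0], np.float64(45.8))
scene 50 (16, [-40.7, -12.5], [-31.6, 8.9], np.float64(51.0)) (13, [36.3, -12.0], [47.2, 5.3], np.float64(50.0))
scene 55 (14, [-41.3, -14.1], [-31.1, 7.5], np.float64(55.4)) (15, [36.9, -13.6], [48.1, 4.5],
[... 2225 characters left out ...]
e (14, [33.4, -13.6], [44.7, 2.2], np.float64(70.2))
side 75 None (10, [38.5, -12.5], [48.5, 9.7], np.float64(75.1))
side 80 None (6, [38.5, -10.2], [42.1, 8.8], np.float64(80.0))
side 85 None (7, [38.3, -6.5], [39.1, 5.3], np.float64(86.4))
side 90 (16, [-86.4, -37.9], [-83.7, 32.7], np.float64(91.0)) (9, [38.4, -35.8], [82.6, 2.6], np.float64(91.0))
side 95 (45, [-86.8, -39.4], [-40.6, 28.4], np.float64(95.3)) (35, [37.7, -39.0], [81.6, -1.1], np.float64(95.4))
side 100 (52, [-87.1, -39.4], [-11.7, 14.3], np.float64(100.0)) (58, [21.5, -39.7], [83.2, 21.2], np.float64(100.1))
side 105 (84, [-84.9, -39.1], [-2.8, -28.3], np.float64(105.2)) (95, [3.9, -38.6], [80.6, 23.3], np.float64(105.0))
```

Request:
move_arm(moves=[{"hand": 66, "x": 0.16, "y": 0, "z": 0.8, "wx": 0, "wy": 0, "wz": 0}, {"hand": 66, "x": 0, "y": 0, "z": 0.8, "wx": 0, "wy": 0, "wz": 0}, {"hand": 66, "x": 0, "y": 0, "z": 0.8, "wx": 0, "wy": 0, "wz": 0}, {"hand": 66, "x": 0, "y": 0, "z": 0.8, "wx": 0, "wy": 0, "wz": 0}, {"hand": 66, "x": 0, "y": 0, "z": 0.7, "wx": 0, "wy": 0, "wz": 0}, {"hand": 66, "x": 0, "y": 0, "z": 0.4, "wx": 0, "wy": 0, "wz": 0}, {"hand": 66, "x": 0, "y": 0, "z": 0.26, "wx": 0, "wy": 0, "wz": 0}, {"hand": 66, "x": 0, "y": 0, "z": 0, "wx": 0, "wy": 0, "wz": 0}, {"hand": 66, "x": 0, "y": 0, "z": 0, "wx": 0, "wy": 0, "wz": 0}])

```text
time_s: 5.4
position: [0.4607, 0.0429, 0.1674]
tcp_rot: [[-0.481, 0.877, 0.001], [0.877, 0.481, -0.0], [-0.001, 0.001, -1.0]]
force: [0.6, 0.8, 0.2]
opening: 0.758
```

```bash
python3 st.py; python3 fing.py | sed -n '1,8p;23,30p'; cat > pic.py <<'E'
from h import *
from rig import bot, vision
import sys
o=[]
for n in ["scene","side"]:
    c=vision.capture(n); u0,v0=(155,100) if n=="scene" else (170,140)
    im=c["image"][v0:v0+150,u0:u0+100,::-1]; o.append(cv2.resize(im,None,fx=4,fy=4,interpolation=cv2.INTER_CUBIC))
cv2.imwrite(f"pics/{sys.argv[1]}.png",np.hstack(o))
E
python3 pic.py d1
```

```text
5.4 world [0.4607 0.0429 0.1674] box mm [  5.8 111.9 167.4] yaw err -0.008377462961050242 F [0.6 0.8 0.2] zax [ 0.001 -0.    -1.   ] 0.7583231412931595
scene 0 (47, [-68.5, -58.1], [-1.6, -12.2], np.float64(0.1)) None
scene 5 (218, [-68.1, -56.8], [-11.5, -22.3], np.float64(5.1)) None
scene 10 (27, [-68.1, -51.2], [-18.0, -24.9], np.float64(10.1)) (23, [26.5, -59.6], [74.9, -54.3], np.float64(12.4))
scene 15 None (66, [27.4, -58.4], [73.8, -48.5], np.float64(15.1))
scene 20 (10, [-38.6, -12.8], [-30.4, 6.4], np.float64(20.6)) (17, [35.7, -56.4], [59.4, 6.0], np.float64(20.1))
scene 25 (11, [-40.1, -13.0], [-29.5, 6.0], np.float64(25.7)) (10, [39.2, -12.9], [44.1, 9.6], np.float64(25.3))
scene 30 (10, [-40.0, -12.9], [-30.1, 1.0], np.float64(30.0)) (10, [37.1, -12.9], [44.5, 7.6], np.float64(30.8))
scene 35 (11, [-35.0, -14.1], [-29.2, 6.9], np.float64(35.7)) (9, [41.6, -13.0], [44.4, 9.3], np.float64(35.7))
side 0 (41, [-79.0, -57.1], [-4.4, 9.2], np.float64(0.0)) None
side 5 (226, [-70.8, -56.0], [-14.9, -22.5], np.float64(5.1)) None
side 10 (34, [-67.4, -53.2], [-20.2, -24.3], np.float64(10.0)) (7, [27.0, -59.2], [70.8, -52.0], np.float64(10.6))
side 15 None (59, [24.7, -59.7], [69.8, -48.4], np.float64(15.1))
side 20 None (16, [28.9, -54.0], [69.6, -0.6], np.float64(20.1))
side 25 (5, [-41.4, -12.1], [-35.1, 4.7], np.float64(25.9)) (9, [32.3, -11.3], [41.0, 6.6], np.float64(25.4))
side 30 (9, [-42.7, -12.5], [-34.3, 3.6], np.float64(30.3)) (12, [32.6, -12.2], [42.9, 2.9], np.float64(30.2))
side 35 (12, [-41.8, -12.8], [-32.6, 6.7], np.float64(35.4)) (8, [32.7, -11.0], [39.5, 7.8], np.float64(35.1))
```

View pics/d1.png

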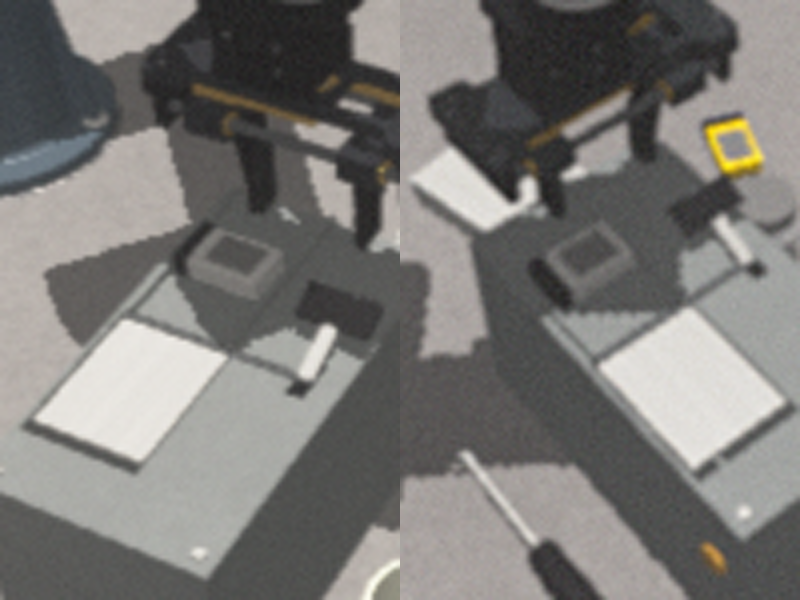

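Fingertips show at (262,212) and (367,245) in the left crop, and at (553,215) in the right crop. I'll compare them with projections for candidate tip heights.

```bash
python3 - <<'E'
from h import *
s,d=pickle.load(open("cap0.pkl","rb"))
for n,u0,v0,off in (("scene",155,100,0),("side",170,140,400)):
  for fx in (-33,45):
    for z in (167,180,187,190):
        p=np.array(proj(d[n],toworld([fx/1e3,.1,z/1e3]))); print(n,fx,z,((p-[u0,v0])*4+[off,0]).round())
E
```

```text
scene -33 167 [252. 237.]
scene -33 180 [251. 222.]
scene -33 187 [250. 213.]
scene -33 190 [250. 210.]
scene 45 167 [359. 273.]
scene 45 180 [358. 258.]
scene 45 187 [358. 249.]
scene 45 190 [358. 246.]
side -33 167 [562. 237.]
side -33 180 [561. 225.]
side -33 187 [560. 218.]
side -33 190 [560. 215.]
side 45 167 [654. 182.]
side 45 180 [653. 169.]
side 45 187 [653. 163.]
side 45 190 [653. 160.]
```

The images confirm the tips are at about 187 mm, 20 mm above the reported TCP. I'll descend another 21 mm so they sit about 6 mm above the ledge.

Request:
move_arm(moves=[{"hand": 66, "x": 0, "y": 0, "z": 0.4, "wx": 0, "wy": 0, "wz": 0}, {"hand": 66, "x": 0, "y": 0, "z": 0.3, "wx": 0, "wy": 0, "wz": 0}, {"hand": 66, "x": 0, "y": 0, "z": 0.14, "wx": 0, "wy": 0, "wz": 0}, {"hand": 66, "x": 0, "y": 0, "z": 0, "wx": 0, "wy": 0, "wz": 0}])

```text
time_s: 6.0
position: [0.4594, 0.0431, 0.145]
tcp_rot: [[-0.481, 0.877, -0.002], [0.877, 0.481, 0.0], [0.001, -0.002, -1.0]]
force: [-0.9, 0.1, 0.0]
opening: 0.761
```

```bash
python3 st.py; python3 pic.py d2
```

```text
6.0 world [0.4594 0.0431 0.145 ] box mm [  4.7 112.7 145. ] yaw err -0.012997876437179201 F [-0.9  0.1  0. ] zax [-0.002  0.    -1.   ] 0.761400969540237
```

View pics/d2.png

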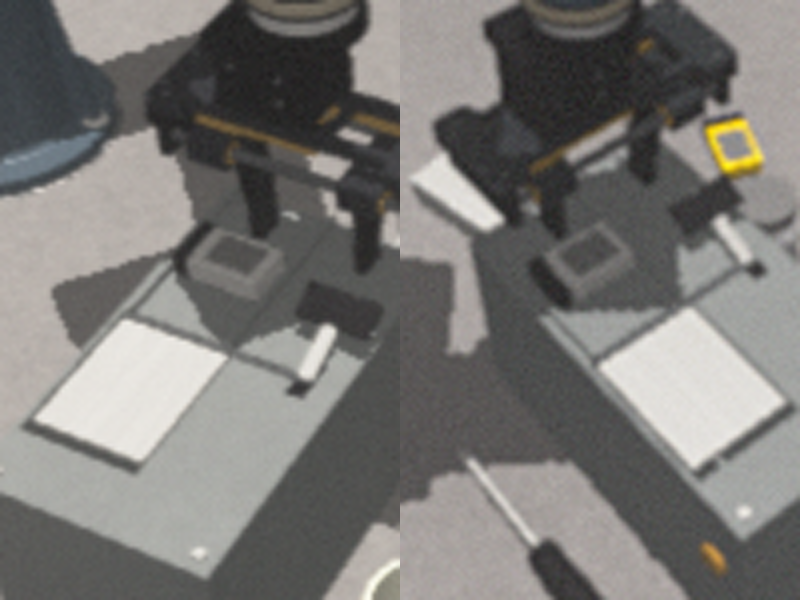

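Request:
move_arm(moves=[{"hand": 66, "x": -0.17, "y": 0, "z": 0, "wx": 0, "wy": 0, "wz": 0}, {"hand": 66, "x": -0.17, "y": 0, "z": 0, "wx": 0, "wy": 0, "wz": 0}, {"hand": 66, "x": -0.17, "y": 0, "z": 0, "wx": 0, "wy": 0, "wz": 0}, {"hand": 66, "x": -0.17, "y": 0, "z": 0, "wx": 0, "wy": 0, "wz": 0}, {"hand": 66, "x": -0.17, "y": 0, "z": 0, "wx": 0, "wy": 0, "wz": 0}, {"hand": 66, "x": -0.17, "y": 0, "z": 0, "wx": 0, "wy": 0, "wz": 0}, {"hand": 66, "x": -0.17, "y": 0, "z": 0, "wx": 0, "wy": 0, "wz": 0}, {"hand": 66, "x": -0.17, "y": 0, "z": 0, "wx": 0, "wy": 0, "wz": 0}, {"hand": 66, "x": -0.17, "y": 0, "z": 0, "wx": 0, "wy": 0, "wz": 0}, {"hand": 66, "x": -0.17, "y": 0, "z": 0, "wx": 0, "wy": 0, "wz": 0}])

```text
time_s: 7.1
position: [0.4766, 0.0104, 0.1454]
tcp_rot: [[-0.48, 0.877, -0.008], [0.877, 0.48, 0.01], [0.013, -0.003, -1.0]]
force: [-5.7, 21.7, 9.0]
opening: 0.759
```

```bash
python3 st.py; python3 pic.py d3
```

```text
7.1 world [0.4766 0.0104 0.1454] box mm [  4.1  75.8 145.4] yaw err -0.060796926608414736 F [-5.7 21.7  9. ] zax [-0.008  0.01  -1.   ] 0.7590994664000932
```

View pics/d3.png

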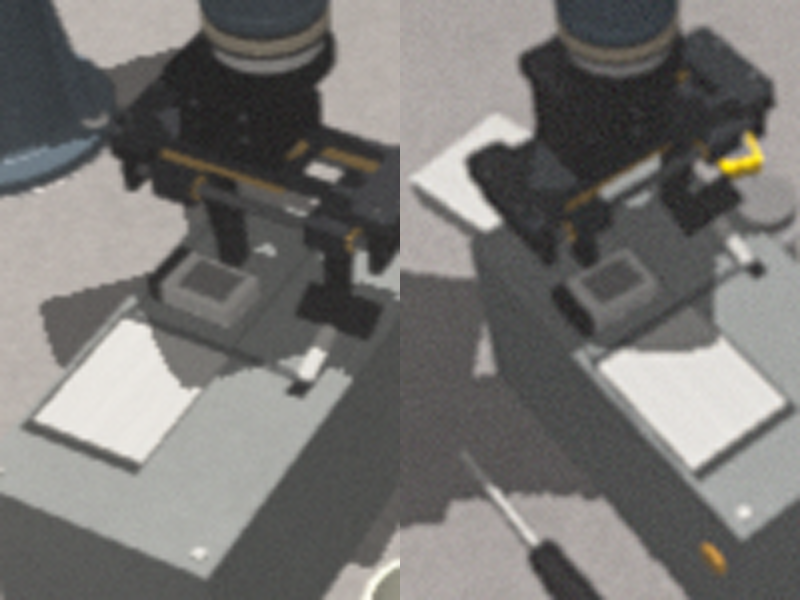

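The measured y (75.8) lags the command by about 6 mm, with about 22 N horizontal and 9 N upward at the moment of paddle contact. This looks like friction lock: the shut paddle leans back 25°, so its tip has to slide up a vertical finger. I'll back off and pitch the tool about 16° so the fingertips lead. The contact normal will then lift the tip.

Request:
move_arm(moves=[{"hand": 66, "x": 0.3, "y": 0, "z": 0, "wx": 0, "wy": 0, "wz": 0}, {"hand": 66, "x": 0.3, "y": 0, "z": -0.08, "wx": 0, "wy": 0, "wz": 0}, {"hand": 66, "x": 0, "y": 0, "z": 0, "wx": 0, "wy": -8, "wz": 0}, {"hand": 66, "x": 0, "y": 0, "z": 0, "wx": 0, "wy": -8, "wz": 0}, {"hand": 66, "x": 0, "y": 0, "z": 0, "wx": 0, "wy": 0, "wz": 0}, {"hand": 66, "x": 0, "y": 0, "z": 0, "wx": 0, "wy": 0, "wz": 0}])

```text
time_s: 7.8
position: [0.4732, 0.0188, 0.1478]
tcp_rot: [[-0.466, 0.876, 0.121], [0.847, 0.481, -0.227], [-0.257, -0.003, -0.966]]
force: [0.3, -0.4, -0.3]
opening: 0.758
```

```bash
python3 st.py; python3 pic.py d4
cat > drv.py <<'E'
from h import *
from rig import vision
for n in ["scene","side"]:
    c=vision.capture(n); Q=tobox(cloud(c))*1000; v=c["z_map"]>0
    x,y,z=Q[...,0],Q[...,1],Q[...,2]
    m=v&(abs(x+35)<33)&(y>-30)&(y<100)&(z>171)&(z<180)
    q=Q[m]; print(n,"drive",cv2.minAreaRect(q[:,:2].astype(np.float32)) if len(q)>5 else len(q))
    m=v&(abs(x+35)<25)&(y<0)&(y>-85)&(z<175); q=Q[m]
    if len(q)>10: A=np.polyfit(q[:,1],q[:,2],1); print("flap slope angle",np.arctan(A[0]),len(q),"resid",np.std(q[:,2]-np.polyval(A,q[:,1])))
E
python3 drv.py
```

```text
7.8 world [0.4732 0.0188 0.1478] box mm [  5.1  84.8 147.8] yaw err 0.028856055447629814 F [ 0.3 -0.4 -0.3] zax [ 0.121 -0.227 -0.966] 0.758286129409966
scene drive ((-35.17152404785156, 62.35358428955078), (74.6449966430664, 62.59126281738281), 86.44314575195312)
flap slope angle 0.0018741505422584467 530 resid 1.2861783218756226
side drive ((-38.217201232910156, 61.49132537841797), (59.6621208190918, 72.78977966308594), 1.396872639656067)
flap slope angle -0.15627334430363468 584 resid 25.755485406195913
```

View pics/d4.png

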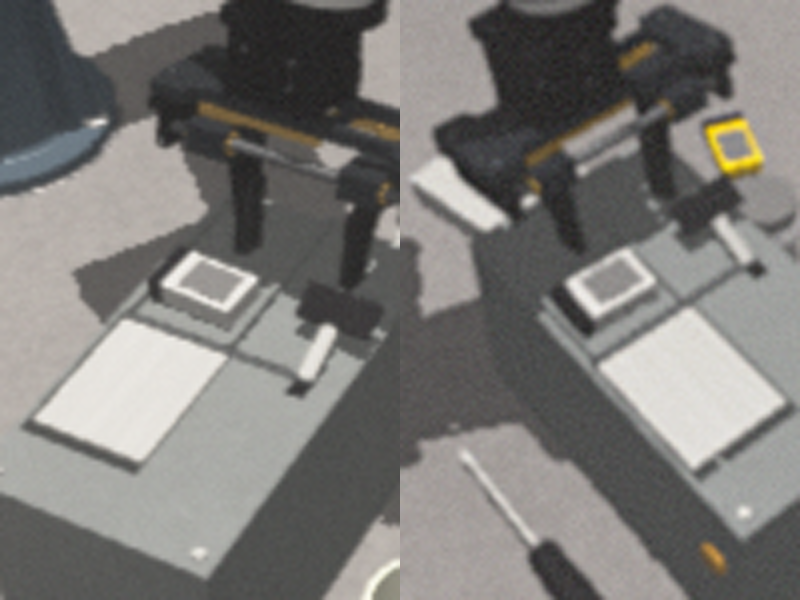

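The drive moved straight; its front is at about y=26 and the flap is shut. I'll advance 28 mm with the tilted fingers.

Request:
move_arm(moves=[{"hand": 66, "x": -0.13, "y": 0, "z": 0.12, "wx": 0, "wy": 0, "wz": 0}, {"hand": 66, "x": -0.154, "y": 0, "z": 0.044, "wx": 0, "wy": 0, "wz": 0}, {"hand": 66, "x": -0.154, "y": 0, "z": 0.044, "wx": 0, "wy": 0, "wz": 0}, {"hand": 66, "x": -0.154, "y": 0, "z": 0.044, "wx": 0, "wy": 0, "wz": 0}, {"hand": 66, "x": -0.154, "y": 0, "z": 0.044, "wx": 0, "wy": 0, "wz": 0}, {"hand": 66, "x": -0.154, "y": 0, "z": 0.044, "wx": 0, "wy": 0, "wz": 0}, {"hand": 66, "x": -0.154, "y": 0, "z": 0.044, "wx": 0, "wy": 0, "wz": 0}])

```text
time_s: 8.7
position: [0.4825, -0.0019, 0.1441]
tcp_rot: [[-0.464, 0.878, 0.116], [0.85, 0.479, -0.22], [-0.249, -0.003, -0.969]]
force: [-13.1, 32.2, 16.3]
opening: 0.762
```

```bash
python3 st.py; python3 pic.py d5; python3 drv.py
```

```text
8.7 world [ 0.4825 -0.0019  0.1441] box mm [  3.3  62.2 144.1] yaw err -0.1538693096867192 F [-13.1  32.2  16.3] zax [ 0.116 -0.22  -0.969] 0.7617250055813044
scene drive ((-36.14480972290039, 47.4783935546875), (62.527076721191406, 62.0932502746582), 87.99200439453125)
flap slope angle 0.16724552247436109 592 resid 1.4683431395149746
side drive ((-38.20200729370117, 45.6318244934082), (61.353851318359375, 59.69868087768555), 85.65692138671875)
flap slope angle 0.1672679478175461 615 resid 11.772409906775708
```

View pics/d5.png

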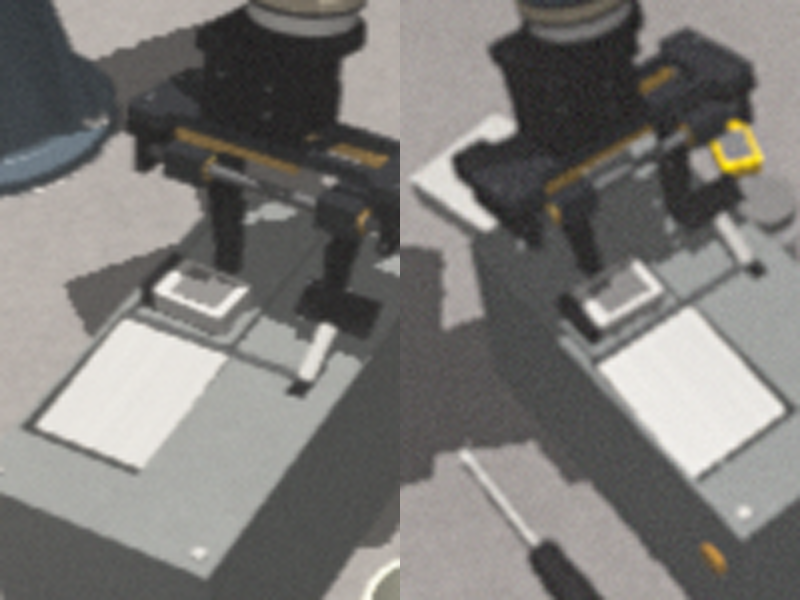

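The flap is now open about 0.17 rad, but the force is about 35 N. I'll see whether it relaxes, which would mean damping rather than a lock.

```bash
python3 st.py; python3 - <<'E'
from h import *
from rig import bot, vision
s=bot.read_state(); print(s["moment"].round(2),s["force"].round(1))
for n in ["scene","side"]:
    c=vision.capture(n); Q=tobox(cloud(c))*1000; v=c["z_map"]>0
    x,y,z=Q[...,0],Q[...,1],Q[...,2]
    for xx in (-60,-50,-25,-15,-10):
        m=v&(abs(x-xx)<4)&(y>-10)&(y<110)&(z>171)&(z<179); print(n,xx,np.percentile(y[m],[2,98]).round(1),m.sum())
    m=v&(x>20)&(x<90)&(y>0)&(y<75)&(z>176)&(z<215); q=Q[m]; print("pad",q.min(0).round(1),q.max(0).round(1))
    for zz in range(166,240,6):
        m=v&(abs(x-45)<60)&(y>20)&(y<110)&(abs(z-zz)<3)&(x>20); q=Q[m]
        if len(q): print(zz,len(q),q.min(0).round(0)[:2],q.max(0).round(0)[:2])
u0,v0=(205,140)
c=vision.capture("scene"); a=cv2.resize(c["image"][v0:v0+60,u0:u0+60,::-1],None,fx=6.6,fy=9,interpolation=cv2.INTER_CUBIC)
c=vision.capture("side"); u0,v0=220,160; b=cv2.resize(c["image"][v0:v0+60,u0:u0+60,::-1],None,fx=6.6,fy=9,interpolation=cv2.INTER_CUBIC)
cv2.imwrite("pics/z5.png",np.clip(np.hstack([a,b]).astype(float)*1.6,0,255))
E
python3 st.py
```

```text
8.9 world [ 0.4843 -0.0051  0.1446] box mm [  3.3  58.5 144.6] yaw err -0.06369813475688346 F [-3.4  3.9  0.2] zax [ 0.118 -0.226 -0.967] 0.7584852877392236
[0.71 0.39 0.16] [-3.4  3.9  0.2]
scene -60 [17.8 53.2] 35
scene -50 [15.9 52.7] 34
scene -25 [16.2 71.9] 37
scene -15 [15.4 49.7] 34
scene -10 [15.3 48.9] 33
pad [ 29.9  26.7 177.2] [ 81.2  74.5 215. ]
166 6 [28. 21.] [ 64. 102.]
172 15 [52. 20.] [62. 28.]
178 25 [43. 27.] [75. 77.]
184 64 [30. 36.] [81. 75.]
190 86 [30. 37.] [81. 77.]
196 67 [33. 47.] [81. 77.]
202 14 [39. 60.] [52. 80.]
208 19 [41. 60.] [54. 84.]
214 14 [38. 63.] [55. 81.]
220 11 [44. 64.] [56. 70.]
226 6 [47. 64.] [ 92. 108.]
232 12 [67. 67.] [ 94. 106.]
238 17 [92. 54.] [ 94. 108.]
side -60 [17.  53.1] 40
side -50 [16.3 52.1] 37
side -25 [15.  48.1] 30
side -15 [14.6 48.1] 34
side -10 [15.8 48.4] 21
pad [ 28.5  25.6 176. ] [ 80.6  74.4 214.3]
166 8 [35. 21.] [75. 83.]
172 14 [36. 22.] [60. 74.]
178 20 [37. 23.] [60. 74.]
184 49 [29. 33.] [77. 80.]
190 75 [29. 41.] [81. 79.]
196 55 [29. 46.] [78. 73.]
202 23 [31. 52.] [75. 81.]
208 13 [37. 61.] [52. 82.]
214 20 [37. 63.] [53. 82.]
220 13 [42. 63.] [54. 87.]
226 9 [42. 65.] [51. 91.]
232 9 [42. 66.] [47. 91.]
238 11 [42. 59.] [ 85. 109.]
9.1 world [ 0.4852 -0.006   0.1447] box mm [  3.7  57.3 144.7] yaw err -0.1033924787208278 F [-2.5  3.1  0.5] zax [ 0.119 -0.227 -0.967] 0.7603056153725872[ WARN:0@5.647] global loadsave.cpp:1063 imwrite_ Unsupported depth image for selected encoder is fallbacked to CV_8U.
```

View pics/z5.png

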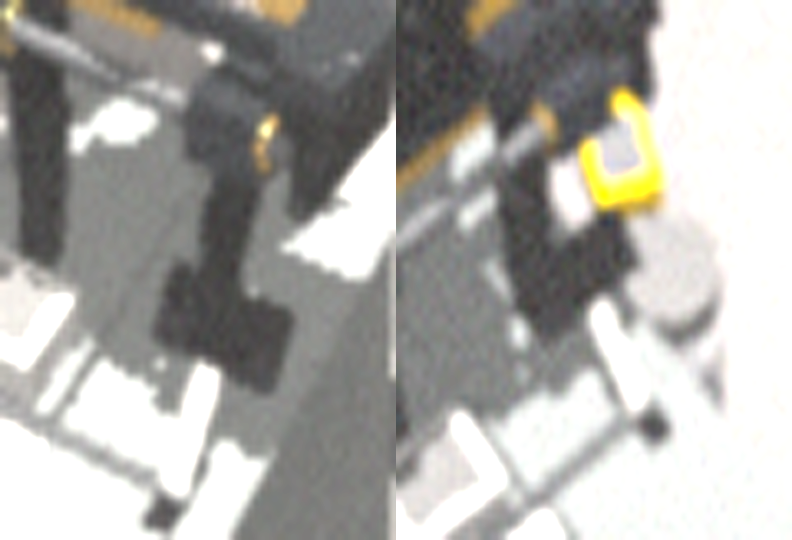

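The force relaxed to about 4 N by itself, so the flap is damped and has to be pushed slowly. The drive front is at y≈15, still on the ledge. Next I'll slowly straighten the tool about the drive contact, so the flap opens further before the drive arrives.

Request:
move_arm(moves=[{"hand": 66, "x": 0.028, "y": 0, "z": 0, "wx": 0, "wy": 2, "wz": 0}, {"hand": 66, "x": 0.028, "y": 0, "z": 0, "wx": 0, "wy": 2, "wz": 0}, {"hand": 66, "x": 0.028, "y": 0, "z": 0, "wx": 0, "wy": 2, "wz": 0}, {"hand": 66, "x": 0.028, "y": 0, "z": 0, "wx": 0, "wy": 2, "wz": 0}, {"hand": 66, "x": 0.028, "y": 0, "z": 0, "wx": 0, "wy": 2, "wz": 0}, {"hand": 66, "x": 0.028, "y": 0, "z": 0, "wx": 0, "wy": 2, "wz": 0}, {"hand": 66, "x": 0.028, "y": 0, "z": 0, "wx": 0, "wy": 2, "wz": 0}, {"hand": 66, "x": 0.028, "y": 0, "z": 0, "wx": 0, "wy": 2, "wz": 0}, {"hand": 66, "x": 0, "y": 0, "z": 0, "wx": 0, "wy": 0, "wz": 0}, {"hand": 66, "x": 0, "y": 0, "z": 0, "wx": 0, "wy": 0, "wz": 0}])

```text
time_s: 10.1
position: [0.4834, -0.0017, 0.1443]
tcp_rot: [[-0.479, 0.878, -0.012], [0.878, 0.479, 0.014], [0.018, -0.003, -1.0]]
force: [-1.0, 3.2, 0.5]
opening: 0.757
```

```bash
python3 st.py; cat > mon.py <<'E'
from h import *
from rig import bot, vision
import sys
o=[]
for n in ["scene","side"]:
    c=vision.capture(n); Q=tobox(cloud(c))*1000; v=c["z_map"]>0
    x,y,z=Q[...,0],Q[...,1],Q[...,2]
    r=[]
    for xx in (-58,-50,-25,-15,-10):
        m=v&(abs(x-xx)<4)&(y>-20)&(y<110)&(z>171)&(z<179); r.append(np.percentile(y[m],[2,98]).round(1).tolist() if m.sum()>2 else None)
    print(n,r)
    m=v&(abs(x+35)<25)&(y<-12)&(y>-60)&(z<163)&(z>60); q=Q[m]
    if len(q)>10: A=np.polyfit(q[:,1],q[:,2],1); print(" flap",np.arctan(A[0]).round(3),len(q),np.std(q[:,2]-np.polyval(A,q[:,1])).round(2))
    u0,v0=(155,100) if n=="scene" else (170,140)
    im=c["image"][v0:v0+150,u0:u0+100,::-1]; o.append(cv2.resize(im,None,fx=4,fy=4,interpolation=cv2.INTER_CUBIC))
cv2.imwrite(f"pics/{sys.argv[1]}.png",np.clip(np.hstack(o)*1.4,0,255).astype(np.uint8))
E
python3 mon.py e1
```

```text
10.1 world [ 0.4834 -0.0017  0.1443] box mm [  4.3  61.9 144.3] yaw err -0.12156116176404552 F [-1.   3.2  0.5] zax [-0.012  0.014 -1.   ] 0.7569110895920348
scene [[13.5, 48.6], [13.5, 47.5], [10.4, 67.5], [10.8, 43.9], [10.2, 44.7]]
 flap 0.46 394 1.88
side [[15.1, 47.6], [14.0, 48.6], [12.3, 46.4], [10.8, 45.2], [10.8, 44.4]]
 flap 0.456 384 1.71
```

View pics/e1.png

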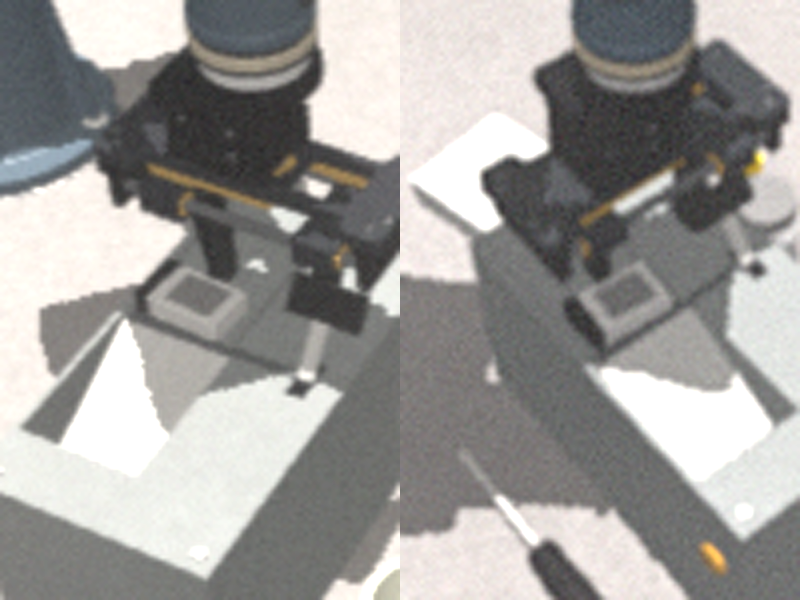

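The flap is open 0.46 rad with the drive front just at the edge, as the text predicts. I'll continue slowly.

Request:
move_arm(moves=[{"hand": 66, "x": -0.08, "y": 0, "z": 0, "wx": 0, "wy": 0, "wz": 0}, {"hand": 66, "x": -0.08, "y": 0, "z": 0, "wx": 0, "wy": 0, "wz": 0}, {"hand": 66, "x": -0.08, "y": 0, "z": 0, "wx": 0, "wy": 0, "wz": 0}, {"hand": 66, "x": -0.08, "y": 0, "z": 0, "wx": 0, "wy": 0, "wz": 0}, {"hand": 66, "x": -0.08, "y": 0, "z": 0, "wx": 0, "wy": 0, "wz": 0}, {"hand": 66, "x": -0.08, "y": 0, "z": 0, "wx": 0, "wy": 0, "wz": 0}, {"hand": 66, "x": -0.08, "y": 0, "z": 0, "wx": 0, "wy": 0, "wz": 0}, {"hand": 66, "x": -0.08, "y": 0, "z": 0, "wx": 0, "wy": 0, "wz": 0}, {"hand": 66, "x": -0.08, "y": 0, "z": 0, "wx": 0, "wy": 0, "wz": 0}, {"hand": 66, "x": -0.08, "y": 0, "z": 0, "wx": 0, "wy": 0, "wz": 0}, {"hand": 66, "x": -0.08, "y": 0, "z": 0, "wx": 0, "wy": 0, "wz": 0}, {"hand": 66, "x": -0.08, "y": 0, "z": 0, "wx": 0, "wy": 0, "wz": 0}])

```text
time_s: 11.4
position: [0.4952, -0.0227, 0.1439]
tcp_rot: [[-0.479, 0.878, -0.011], [0.877, 0.479, 0.015], [0.018, -0.003, -1.0]]
force: [-2.2, 4.1, 2.1]
opening: 0.757
```

```bash
python3 st.py;python3 mon.py e2
```

```text
11.4 world [ 0.4952 -0.0227  0.1439] box mm [  4.4  37.8 143.9] yaw err -0.10081608127779162 F [-2.2  4.1  2.1] zax [-0.011  0.015 -1.   ] 0.7568780553440102
scene [[-8.8, 27.0], [-9.3, 24.5], [-14.1, 44.5], [-13.7, 20.5], [-13.4, 19.9]]
 flap 0.933 290 3.87
side [[-9.7, 24.9], [-11.3, 24.1], [-14.2, 19.4], [-13.5, 17.1], [-10.2, 18.1]]
 flap 0.947 351 3.97
```

View pics/e2.png

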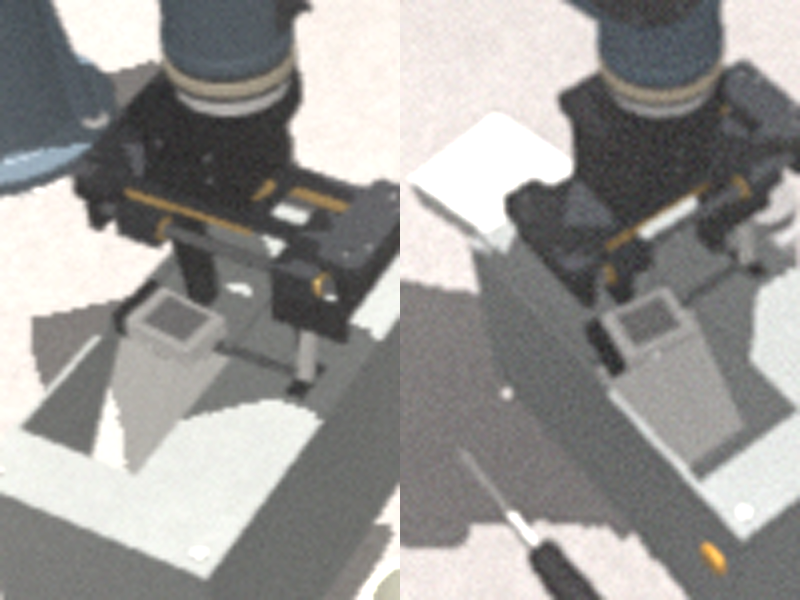

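The flap is at 0.94 rad, and the drive overhangs the edge (front y≈-12) and is about to tip. I'll push on about 14 mm.

Request:
move_arm(moves=[{"hand": 66, "x": -0.07, "y": 0, "z": 0, "wx": 0, "wy": 0, "wz": 0}, {"hand": 66, "x": -0.07, "y": 0, "z": 0, "wx": 0, "wy": 0, "wz": 0}, {"hand": 66, "x": -0.07, "y": 0, "z": 0, "wx": 0, "wy": 0, "wz": 0}, {"hand": 66, "x": -0.07, "y": 0, "z": 0, "wx": 0, "wy": 0, "wz": 0}, {"hand": 66, "x": -0.07, "y": 0, "z": 0, "wx": 0, "wy": 0, "wz": 0}, {"hand": 66, "x": -0.07, "y": 0, "z": 0, "wx": 0, "wy": 0, "wz": 0}, {"hand": 66, "x": -0.07, "y": 0, "z": 0, "wx": 0, "wy": 0, "wz": 0}, {"hand": 66, "x": -0.07, "y": 0, "z": 0, "wx": 0, "wy": 0, "wz": 0}, {"hand": 66, "x": 0, "y": 0, "z": 0, "wx": 0, "wy": 0, "wz": 0}, {"hand": 66, "x": 0, "y": 0, "z": 0, "wx": 0, "wy": 0, "wz": 0}])

```text
time_s: 12.5
position: [0.5015, -0.0345, 0.1436]
tcp_rot: [[-0.479, 0.878, -0.012], [0.877, 0.479, 0.015], [0.019, -0.003, -1.0]]
force: [-1.7, 5.0, 0.9]
opening: 0.759
```

```bash
python3 st.py;python3 mon.py e3
```

```text
12.5 world [ 0.5015 -0.0345  0.1436] box mm [  4.3  24.5 143.6] yaw err -0.10632151786484201 F [-1.7  5.   0.9] zax [-0.012  0.015 -1.   ] 0.7593527214349859
scene [None, None, [11.9, 32.0], None, None]
 flap 1.151 129 3.99
side [None, None, None, None, None]
 flap 1.161 187 3.3
```

View pics/e3.png

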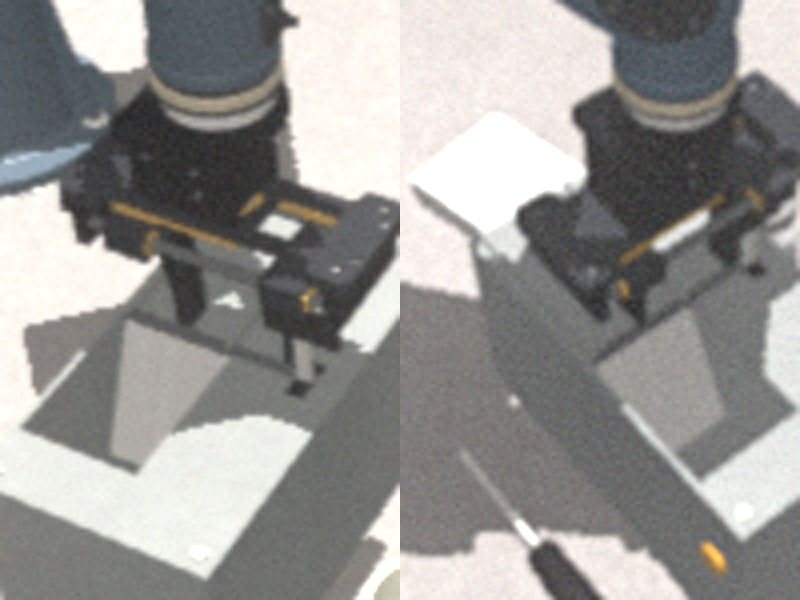

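The drive has fallen through; the chute is empty and the flap is at 1.15 rad. I'll withdraw along +y, then up.

Request:
move_arm(moves=[{"hand": 66, "x": 0.2, "y": 0, "z": 0, "wx": 0, "wy": 0, "wz": 0}, {"hand": 66, "x": 0.25, "y": 0, "z": 0, "wx": 0, "wy": 0, "wz": 0}, {"hand": 66, "x": 0.25, "y": 0, "z": 0, "wx": 0, "wy": 0, "wz": 0}, {"hand": 66, "x": 0.25, "y": 0, "z": 0, "wx": 0, "wy": 0, "wz": 0}, {"hand": 66, "x": 0.25, "y": 0, "z": 0, "wx": 0, "wy": 0, "wz": 0}, {"hand": 66, "x": 0.25, "y": 0, "z": 0, "wx": 0, "wy": 0, "wz": 0}, {"hand": 66, "x": 0.25, "y": 0, "z": 0, "wx": 0, "wy": 0, "wz": 0}, {"hand": 66, "x": 0.25, "y": 0, "z": 0, "wx": 0, "wy": 0, "wz": 0}, {"hand": 66, "x": 0.25, "y": 0, "z": 0, "wx": 0, "wy": 0, "wz": 0}, {"hand": 66, "x": 0.25, "y": 0, "z": 0, "wx": 0, "wy": 0, "wz": 0}, {"hand": 66, "x": 0.25, "y": 0, "z": 0, "wx": 0, "wy": 0, "wz": 0}, {"hand": 66, "x": 0.25, "y": 0, "z": 0, "wx": 0, "wy": 0, "wz": 0}, {"hand": 66, "x": 0.25, "y": 0, "z": -0.2, "wx": 0, "wy": 0, "wz": 0}, {"hand": 66, "x": 0.1, "y": 0, "z": -0.6, "wx": 0, "wy": 0, "wz": 0}, {"hand": 66, "x": 0, "y": 0, "z": -0.8, "wx": 0, "wy": 0, "wz": 0}, {"hand": 66, "x": 0, "y": 0, "z": -0.8, "wx": 0, "wy": 0, "wz": 0}, {"hand": 66, "x": 0, "y": 0, "z": -0.8, "wx": 0, "wy": 0, "wz": 0}, {"hand": 66, "x": 0, "y": 0, "z": -0.8, "wx": 0, "wy": 0, "wz": 0}, {"hand": 66, "x": 0, "y": 0, "z": -0.5, "wx": 0, "wy": 0, "wz": 0}, {"hand": 66, "x": 0, "y": 0, "z": 0, "wx": 0, "wy": 0, "wz": 0}])

```text
time_s: 14.6
position: [0.4649, 0.0359, 0.2598]
tcp_rot: [[-0.479, 0.878, -0.006], [0.877, 0.479, 0.014], [0.015, 0.001, -1.0]]
force: [1.1, -0.0, 0.4]
opening: 0.756
```

```bash
python3 st.py;python3 mon.py f1; python3 - <<'E'
from h import *
from rig import vision
for n in ["scene","side"]:
    c=vision.capture(n); cv2.imwrite(f"pics/{n}_end.png",c["image"][:,:,::-1])
    Q=tobox(cloud(c))*1000; v=c["z_map"]>0; x,y,z=Q[...,0],Q[...,1],Q[...,2]
    m=v&(abs(x)<250)&(abs(y)<300)&((abs(x)>88)|(abs(y)>155))&(z>8)&(z<120)
    k,l,st,ce=cv2.connectedComponentsWithStats(m.astype(np.uint8))
    for i in range(1,k):
        if st[i,4]>40: q=Q[l==i]; print(st[i,:5],q.min(0).round(),q.max(0).round())
E
```

```text
14.6 world [0.4649 0.0359 0.2598] box mm [  6.  103.8 259.8] yaw err -0.09913957923679106 F [ 1.1 -0.   0.4] zax [-0.006  0.014 -1.   ] 0.7564856162625677
scene [None, None, None, None, None]
 flap -0.008 298 1.38
side [None, None, None, None, None]
 flap 0.002 299 1.18
[254 156  32  37 539] [-25. 196.   8.] [ 94. 300.  30.]
[302 195  24  18 236] [178. 172.   8.] [232. 238.  20.]
[271 201  21  31 552] [125.  71.   8.] [179. 126.  79.]
[144 229   8  11  54] [-153. -107.    9.] [-130.  -85.   27.]
[ 246  235   32   50 1248] [ 134. -101.    8.] [211.   7.  94.]
[246 168  15  15 155] [178. 171.   8.] [228. 236.  21.]
[181 175  36  24 388] [-29. 246.   9.] [ 81. 300.  31.]
[254 183  16  22 205] [126.  72.  15.] [172. 124.  80.]
[282 205  35  36 747] [132. -99.   8.] [209.  11.  94.]
[185 252  45  55 416] [-156. -105.    9.] [-131.   94.   31.]
```

View pics/f1.png

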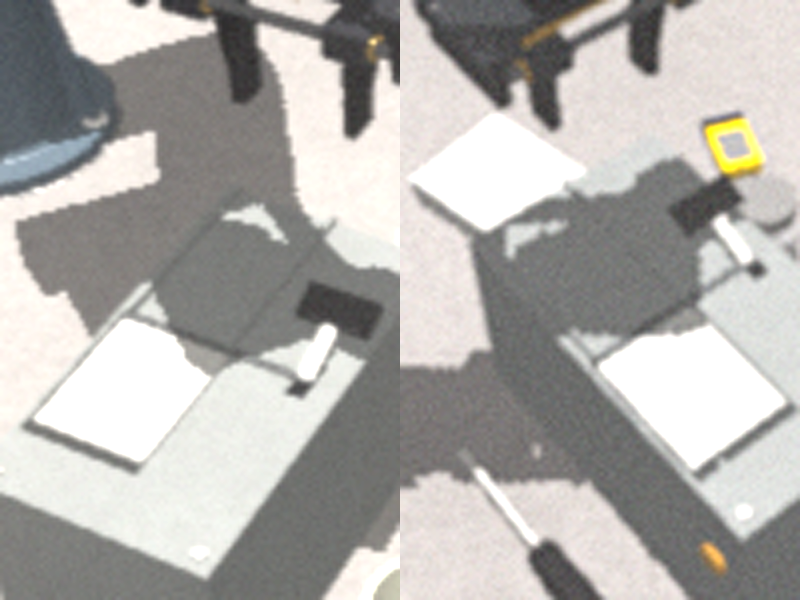

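View pics/scene_end.png

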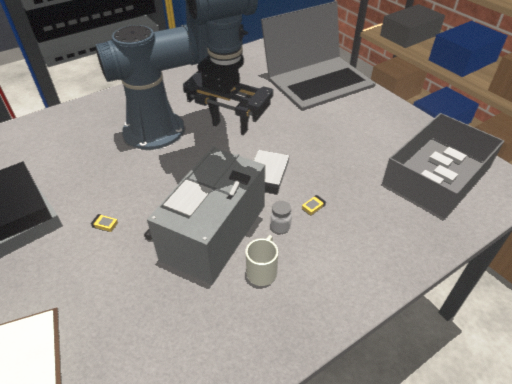

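The flap is shut (0.00 rad), the ledge is empty, the bystanders are where they were to within about 2 mm, and the robot is clear. I'll hand in.

```bash
python3 -c "
from rig import order
print(order.hand_in())"
```

```text
the job is handed in; nothing more can be done
None
```

The drive is in the drop box, the flap has closed behind it, and the job is handed in. It took about 15 s of robot time.

**What I did:** I lowered the fingers behind the drive and the paddle with a 66 mm opening. I pushed both along the box's -y and did not pick the drive up. The flap was about 0.46 rad open when the drive's front reached the edge. It was about 1.15 rad open when I saw that the drive had fallen through. I then withdrew along +y and upward.

**Last checks:**
- The flap measures 0.00 ± 0.01 rad from both cameras.
- The ledge is empty.
- The jar, mug, caddy and screwdriver are unmoved to within about 2 mm.
- The contact force is about 1 N or less, with the robot clear of everything.
- I did not see the drive inside the box. I infer it from the empty ledge, the empty chute and the shut flap.

**What disagreed:**
- **Fingertip height:** the cameras showed the fingertips about 20 mm above the reported TCP. I used the camera height.
- **First push:** it stalled against the paddle at about 22 N, before the flap opened. I took this for friction, backed off and tilted the tool about 16°.
- **Second push:** it peaked at about 38 N at the wrist and then eased to about 4 N by itself. That points to damping in the flap, so I finished slowly. All this was fingertip contact, and the wrist limit is 120 N.

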